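Start the vial mixer and hold the vial down in its cup

ROBOT

A 6-joint arm with a two-finger parallel gripper is mounted at the origin on a cart in front of the work surface, level with it; the furniture and walls round the work are solid. World frame = base frame: x ahead of the robot, y to its left, z up, the work surface at z = 0. Lengths are in m, angles in rad, forces in N, time in s.
With the tool pointing down it reaches from about 0.375 to 0.9 m from the base axis. Payload 3.1 kg.
Tool frame: the origin (TCP) lies at the very end of the fingers, on their centre line; the grasp point (between the pads) lies 19 mm behind it; z points along the fingers, y is the line along which they close (so a half turn about z gives the same grasp; the last joint's range is limited). The gripper opens to 87 mm and grips with 3 to 60 N. Pads are 19 mm wide; open, the fingers measure 117 mm over their backs; the gripper's body (75 mm by 190 mm) begins 51 mm behind the grasp point.
Start: joints at [-0.178, 0.527, 1.433, -0, 1.181, -0.178], TCP at [0.625, 0, 0.223] pointing down, gripper open.
Joint ranges: [-3.08, 3.08], [-0.75, 2.2], [0.22, 2.44], [-1.43, 4.57], [0, 2.65], [-2.85, 2.85]. Speed limits (rad/s): [2.79, 2.79, 3.14, 3.14, 3.14, 3.14].

INTERFACE

Orientations are given as a unit quaternion [x, y, z, w].
In Python, from rig import status, viewer, robot gives the robot as it stands.
- The arm moves only by the tool arm_command, never from a script. Its arguments are lists of equal length, an entry for each row: "delta_rot": the turn, a rotation vector about the tool's x, y, z in degrees, a list of three; "delta_pos": the shift along the tool's x, y, z in m, a list of three; "gripper": the closure, from -1 (fully open) to 1 (shut). In form: {"delta_rot": [[rx, ry, rz], ...], "delta_pos": [[dx, dy, dz], ...], "gripper": [gripper, ...]}. A call has 1 to 12 rows; each row is the pose to reach, as a shift and turn from the pose commanded when the call began, along the tool's axes at that moment; what a row does not reach only later rows make up. A row lasts 1/12 s, in which the tool goes at most 41.7 mm and 7.16 degrees, less where a joint would pass 70% of its speed; a pose out of reach is approached as far as the arm can. A call with a gripper value outside its range is refused whole. The fingers move at their own pace and stop on an object; "grip_force" is the grip in N (left out, the last holds). Time passes only in rows, so rows that repeat a pose let the fingers close. It gives the time, the measured TCP pose, the force, the opening and the grip force at its end, in the units of the state.
- status.get_obs(): the state, without advancing time (a new reading comes with each control period).
- viewer.camera(name): name is "scene" or "side" or "wrist"; returns a dict with "pixels" (384x512x3 uint8, blue, green, red), "fx", "fy", "cx", "cy" (pixels), "pose" (4x4, takes a point from camera to world coordinates); the wrist camera has in their place "mount" (4x4, takes a point from camera to tool coordinates, whose origin is the TCP and whose axes are the flange's). Camera axes: x right, y down, z forward; pixel columns grow to the right and rows downward; lengths in m; the calibration is good to about 2 mm. A picture is of the moment at which its call begins: read the wrist's pose just before it. There is no depth.
- robot.hand_in(): hands the job in; it is judged then, once.
The state is a dict: "time": time; "q": joint angles; "joint_velocities": joint speeds; "joint_torque": joint torques, N m; "position": TCP position; "tool_rot": TCP orientation; "ft_force": force on the tool from outside, world axes, zero at the start; "moment": the same for the moment, N m; "grip_width": finger opening in m; "grip_force": force on a finger pad.
Only numpy, scipy, OpenCV 4.12 (cv2) and the standard library are available. Lean on these libraries where they do the work, as an engineer would, in place of code of your own. Each camera call takes 0.05 s, during which the arm holds its last target. There are 200 camera calls.

TASK

Wake the white vial mixer: turn its orange start knob clockwise (seen from above) all the way to its stop, then let go so that it springs back. Then take the green-capped vial, stand it upright on the floor of the mixer's sprung black cup and, gripping the vial, press it down until the white line round the cup meets the steel collar, which is about half of the cup's 16 mm travel (not to the bottom). Finish while still gripping the vial and holding the cup down there, with only the vial pressing on the cup; leave the other vials, the spray bottle and the penlight where they are.

Things in the scene. Friction and masses are not known exactly. Their poses are not given: they have to be found in the camera images.
- mixer: Vial mixer, a white box 190 (x) x 130 (y) x 65 mm high, fixed to the worktop, somewhat turned. Origin at the centre of its underside; x runs from the knob towards the cup, z up. The knob's axis is at x = -55 mm, y = 0; the cup's axis at x = +50 mm, y = 0.
- knob_grip (a point): Point to grip on the start knob, on its axis, 88 mm above the worktop. The knob is an upright orange bar 36 mm long (its own x, at rest along the mixer's x), 14 mm thick (y) and 26 mm tall, reaching from 73 to 99 mm above the worktop; below it is only a black hub of 12 mm radius on the mixer's top at 65 mm. The point turns with the knob.
- start_knob (a joint): Angle of the start knob: 0 at rest, growing clockwise seen from above to its hard stop at 1.2 rad. A spring drives it back to 0: 0.03 N m at rest, 0.10 N m at the stop.
- cup_floor (a point): Centre of the inner floor of the mixer's black cup, 78 mm above the worktop at rest; moves down with the cup. The bore is 36 mm wide for the lowest 4 mm and then flares to 46 mm at the rim, 12 mm above the floor; the rim's outside is 53 mm wide. A white line round the cup stands 8 mm above the steel collar (whose top is 71 mm above the worktop) at rest.
- mix_cup (a joint): How far the cup is pressed down, 0 at rest to 0.016 m at the bottom. Spring: 3.6 N to start it moving, 0.45 N more per mm, so about 7 N at half travel.
- vial_green_mid (a point): Centre, half-way up, of the clear vial with the green cap and green band, which stands loose on the worktop: 56 mm tall, body 25 mm wide up to 47 mm, cap 16 mm wide above that. Axis z upright, 28 mm above its underside; about 25 g.
- vial_grey_mid (a point): Centre of another clear vial of the same size with a grey cap; stays where it is.
- vial_amber_mid (a point): Centre of a brown vial with a red cap, 21 mm wide, 48 mm tall; stays where it is. The three vials stand in a row along y, about 85 mm apart, in any order.
- spray_mid (a point): Centre of a white spray bottle, 45 mm wide, 206 mm tall, standing left of the mixer; stays where it is.
- torch_mid (a point): Centre of a dark penlight, 125 mm long and 13 mm thick, lying along y near the left front corner; stays where it is.
Mind the look-alikes: they are no part of the job. Leave any blue look-alike of the part that bears vial_green_mid alone.

How it is judged:
On the way, in this order (a step that is already met when the one before it is completed fails the run):
1. the start knob is turned to its stop (within 0.1 rad) (value of joint start_knob above 1.1 rad), for 0.1 s.
2. the knob is let go and has sprung back (value of joint start_knob below 0.1 rad and contact force between the fingers and start_knob below 0.1 N), for 0.2 s.
3. the green-capped vial is lifted (height (world z) of vial_green_mid above 0.07 m), for 0.1 s.
4. the gripped vial stands on the cup's floor and presses the cup to about half travel (4 to 12 mm) for a second (value of joint mix_cup between 0.004 and 0.012 m and horizontal distance between vial_green_mid and cup_floor below 0.008 m and z of vial_green_mid in the frame of cup_floor below 0.031 m and contact force between the fingers and vial_green above 1 N), for 1 s.
At the end, for the whole second after the job is handed in: The gripper still grips the green-capped vial, which stands upright (within 10 degrees) on the cup's floor, within 8 mm of its centre, and holds the cup pressed 4 to 12 mm of its 16 mm; neither the fingers nor the arm press on the cup; the start knob is back at rest (all of step 4 and angle between vial_green_mid's own z axis and vertical below 0.17 rad and contact force between vial_green and mix_cup above 2 N and contact force between each of the arm, the fingers and mix_cup below 0.5 N and value of joint start_knob below 0.1 rad); the arm keeps its last pose, push and grip.
It fails at once if another vial, the spray bottle or the penlight is moved by more than 30 mm (distance of any of vial_grey_mid, vial_amber_mid, spray_mid, torch_mid from where it was at the start of the episode above 0.03 m).
It also fails if it takes over 64 s, if anything falls off the work surface, if the arm or the gripper's body presses on something with over 40 N, if the wrist force passes 120 N, or if a joint passes its speed limit or range.

## Working session

There is one attempt and no reset: what is moved stays moved. The work goes in short steps, Python scripts to look and compute and a tool call to move; the robot and the scene stay as the last step left them, time stands still between calls to the robot, and variables do not carry over. Pictures are saved under pics/ and viewed, at most 10 in all, crops included, and the job is handed in when it is done.

Besides the shell and the picture viewer there is one more tool, called after "Call:" as name(argument=value, ...) on one line, values as JSON. arm_command: Moves the arm, as the interface text tells. Its arguments: {"type":"object","properties":{"delta_rot":{"type":"array","items":{"type":"array","items":{"type":"number"}}},"delta_pos":{"type":"array","items":{"type":"array","items":{"type":"number"}}},"gripper":{"type":"array","items":{"type":"number"}},"grip_force":{"type":"number"}},"required":["delta_rot","delta_pos","gripper"]}

```bash
mkdir -p pics; cat > h.py <<'E'
import numpy as np, cv2
from scipy.spatial.transform import Rotation as R
from rig import status, viewer, robot
def campose(c, o=None):
    if 'pose' in c: return np.array(c['pose'])
    T=np.eye(4);T[:3,:3]=R.from_quat(o['tool_rot']).as_matrix();T[:3,3]=o['position'];return T@np.array(c['mount'])
def onz(K,T,px,z):
    d=T[:3,:3]@np.array([(px[0]-K[2])/K[0],(px[1]-K[3])/K[1],1.]);return T[:3,3]+d*(z-T[2,3])/d[2]
def proj(K,T,p):
    q=T[:3,:3].T@(np.array(p)-T[:3,3]);return np.array([K[0]*q[0]/q[2]+K[2],K[1]*q[1]/q[2]+K[3]])
def snap(n,f):
    o=status.get_obs();c=viewer.camera(n);cv2.imwrite('pics/'+f+'.png',c['pixels'])
    K=[c[k] for k in('fx','fy','cx','cy')];T=campose(c,o);np.savez('pics/'+f,K=K,T=T);return c['pixels'],K,T
def load(f): d=np.load('pics/'+f+'.npz');return d['K'],d['T']
E
python3 - <<'E'
from h import *
a=[snap(n,n+'0') for n in('scene','side','wrist')]
for p,K,T in a: print(np.round(K,1),np.round(T,3).tolist())
im=[cv2.resize(x[0],(400,300)) for x in a]
print(status.get_obs())
E
```

```text
[379.5 379.5 260.4 188.9] [[-0.573, -0.365, 0.734, -0.446], [-0.819, 0.279, -0.501, 0.637], [-0.022, -0.888, -0.459, 0.661], [0.0, 0.0, 0.0, 1.0]]
[477.6 477.6 251.8 189.5] [[0.887, -0.184, 0.423, -0.14], [-0.461, -0.392, 0.796, -1.11], [0.019, -0.901, -0.433, 0.706], [0.0, 0.0, 0.0, 1.0]]
[315.9 315.9 251.5 188.5] [[1.0, 0.001, -0.003, 0.624], [-0.0, -0.963, -0.269, 0.074], [-0.003, 0.269, -0.963, 0.385], [0.0, 0.0, 0.0, 1.0]]
{'time': 0.15, 'q': array([-1.78474956e-01,  5.28282924e-01,  1.43357425e+00, -4.26266050e-07,
        1.18138956e+00, -1.78471304e-01]), 'joint_velocities': array([ 0.00028438, -0.00376957, -0.00307138, -0.00051544,  0.00148229,
       -0.00041065]), 'joint_torque': array([ 9.14956272e-04, -4.40429199e+01, -1.76841742e+01,  6.33679633e-02,
        5.52540855e-02, -1.06930895e-04]), 'position': array([6.24458544e-01, 1.42669110e-04, 2.21788541e-01]), 'tool_rot': array([ 7.07107773e-01,  7.07105306e-01, -4.71857675e-04, -6.79220296e-04]), 'ft_force': array([ 0.11938659,  0.42494453, -0.32814467]), 'moment': array([-0.02119189,  0.00807255, -0.01802402]), 'grip_force': 0.0, 'grip_width': 0.0870290562552575}
```

View pics/scene0.png

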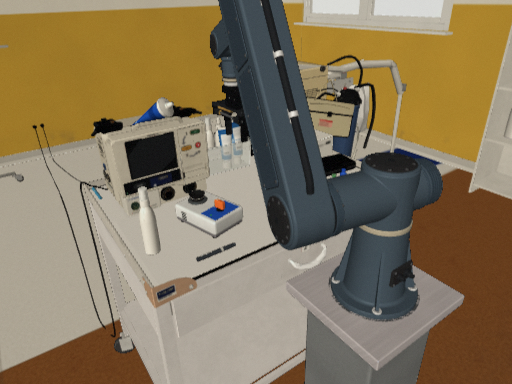

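View pics/wrist0.png

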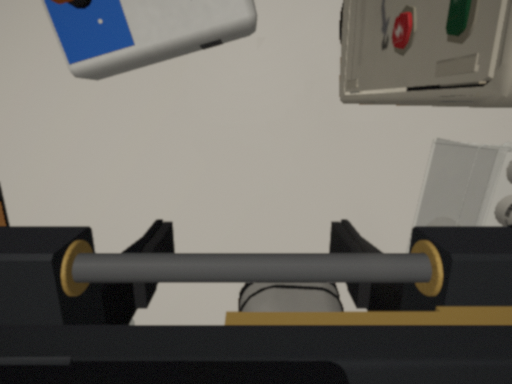

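The scene picture shows the mixer with its orange knob at about (220,204) and its cup at (197,194), the spray bottle at (148,220) and the penlight at (216,252). The wrist picture shows the mixer's right front corner at the top left. The vials are hidden behind the arm, so I look at the side view next.

View pics/side0.png

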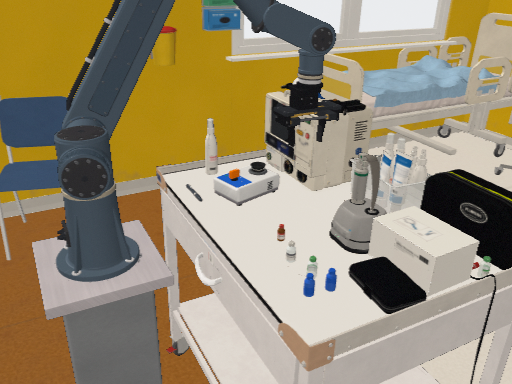

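Candidates: the green-capped vial at (312,266) in the row, blue-capped look-alikes at (309,285) and (331,279), and another green cap at (487,263) far right. In the row are also the amber vial (281,233) and the grey one (291,250). I choose (312,266) and check it in a crop.

```bash
python3 - <<'E'
from h import *
im=cv2.imread('pics/side0.png')
a=cv2.resize(im[215:305,260:380],(600,450),interpolation=cv2.INTER_CUBIC)   # x5
b=cv2.resize(im[150:205,205:290],(510,330),interpolation=cv2.INTER_CUBIC) # x6
cv2.imwrite('pics/c1.png',a)
K,T=load('side0')
for n,px,z in[('green',(312,264),.04),('grey',(291,250),.03),('amber',(281,234),.03),('blue1',(309,285),.03),('blue2',(331,279),.03),('far',(487,263),.05),('knob',(234,175),.088),('cup',(258,167),.09),('spray',(211,175),0),('torch',(194,192),.006)]: print(n,np.round(onz(K,T,px,z),3))
E
```

```text
green [ 0.451 -0.32   0.04 ]
grey [ 0.446 -0.231  0.03 ]
amber [ 0.464 -0.15   0.03 ]
blue1 [ 0.405 -0.376  0.03 ]
blue2 [ 0.465 -0.38   0.03 ]
far [ 0.831 -0.516  0.05 ]
knob [0.462 0.147 0.088]
cup [0.56  0.168 0.09 ]
spray [0.472 0.361 0.   ]
torch [0.361 0.244 0.006]
```

View pics/c1.png

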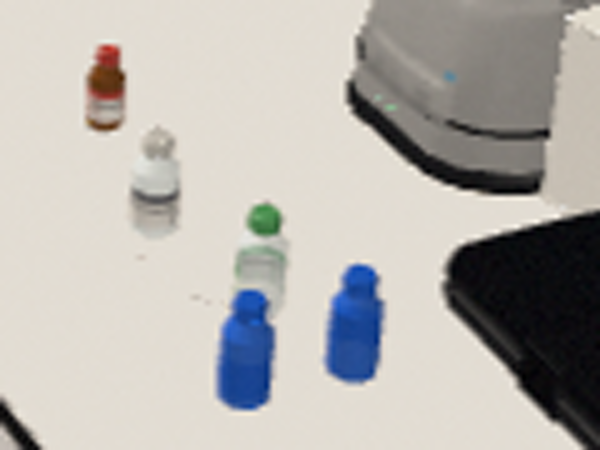

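The crop confirms the green-capped vial, with its cap at side pixel (313,259) and green band below. The blue look-alikes stand in front of it. Next I work out the monitor's edges and refine the mixer's position.

```bash
python3 - <<'E'
from h import *
K,T=load('side0')
for px in[(313,187),(268,158),(372,160)]: print('mon base',np.round(onz(K,T,px,0),3))
K2,T2=load('wrist0')
for px in[(340,100),(520,105)]: print([np.round(onz(K2,T2,px,z),3)[:2] for z in(0,.1,.2)])
print('tcp px',proj(K2,T2,(.6245,0,.2218)))
def tri(px1,px2,A,B):
    P=[];
    for (K,T) in (A,B):
        M=np.array([[K[0],0,K[2]],[0,K[1],K[3]],[0,0,1]]);P.append(M@np.linalg.inv(T)[:3])
    X=cv2.triangulatePoints(P[0],P[1],np.array(px1,float),np.array(px2,float));X=X[:3]/X[3];return X.T
S=load('scene0');D=load('side0')
for p,K in((S,0),):
  for px,z in[((220,204),.088),((197,193),.09)]: print(np.round(onz(*S,px,z),3))
im=cv2.imread('pics/side0.png').astype(int);
m=((im[...,2]>180)&(im[...,1]<140)&(im[...,0]<90));m[:165]=0;m[185:]=0;m[:,:225]=0;m[:,245:]=0
c=np.argwhere(m)[:,::-1].mean(0);print(c,onz(*D,c,.088))
im=cv2.imread('pics/scene0.png').astype(int);
m=((im[...,2]>180)&(im[...,1]<140)&(im[...,0]<90));m[:190]=0;m[215:]=0;m[:,:205]=0;m[:,235:]=0
c=np.argwhere(m)[:,::-1].mean(0);print(c,onz(*S,c,.088))
E
```

```text
mon base [0.752 0.117 0.   ]
mon base [0.742 0.419 0.   ]
mon base [1.108 0.226 0.   ]
[array([0.727, 0.074]), array([0.7  , 0.074]), array([0.674, 0.074])]
[array([0.939, 0.069]), array([0.857, 0.07 ]), array([0.776, 0.071])]
tcp px [252.36884377 237.29318947]
[0.464 0.168 0.088]
[0.569 0.193 0.09 ]
[233.48611111 173.52777778] [0.46587565 0.15787586 0.088     ]
[218.55       203.68333333] [0.46795001 0.17040553 0.088     ]
```

Call:
arm_command(delta_rot=[[0,0,-80],[0,0,-80],[0,0,-80],[0,0,-80],[0,0,-80],[0,0,-80],[0,0,-80],[0,0,-80],[0,0,-80],[0,0,-80],[0,0,-80],[0,0,-80]], delta_pos=[[0.185,-0.065,0],[0.185,-0.065,0],[0.185,-0.065,0],[0.185,-0.065,0],[0.185,-0.065,0],[0.185,-0.065,0],[0.185,-0.065,0],[0.185,-0.065,0],[0.185,-0.065,0],[0.185,-0.065,0],[0.185,-0.065,0],[0.185,-0.065,0]], gripper=[-1,-1,-1,-1,-1,-1,-1,-1,-1,-1,-1,-1])

```text
time: 1.15
position: [0.5597, 0.185, 0.2222]
tool_rot: [0.086, 0.996, -0.0, -0.0]
ft_force: [-0.2, 0.1, -0.7]
grip_width: 0.0872
grip_force: 0.0
```

Call:
arm_command(delta_rot=[[0,0,-22],[0,0,-22],[0,0,-22],[0,0,-22],[0,0,-22]], delta_pos=[[0,0,0],[0,0,0],[0,0,0],[0,0,0],[0,0,0]], gripper=[-1,-1,-1,-1,-1])

```text
time: 1.57
position: [0.5599, 0.185, 0.2224]
tool_rot: [-0.102, 0.995, 0.0, -0.0]
ft_force: [-0.6, 0.2, -0.1]
grip_width: 0.0871
grip_force: 0.0
```

```bash
python3 - <<'E'
from h import *
p,K,T=snap('wrist','w1');o=status.get_obs();print(o['time'],o['position'],o['q'],R.from_quat(o['tool_rot']).as_matrix().round(3).tolist())
E
```

```text
1.6167 [0.55986842 0.18502288 0.22239632] [ 1.29777923e-01  4.79982709e-01  1.52372877e+00  4.39207721e-05
  1.13823988e+00 -1.64639490e+00] [[-0.979, -0.204, -0.0], [-0.204, 0.979, -0.0], [0.0, 0.0, -1.0]]
```

View pics/w1.png

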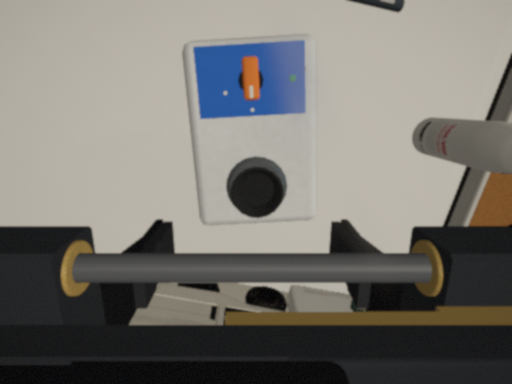

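The wrist picture shows the mixer almost square in view, with the orange knob at about (251,78), the cup rim around (256,185) and the spray bottle at (460,142). I fit the mixer pose and overlay it.

```bash
cat > fit.py <<'E'
from h import *
from scipy.optimize import minimize
def fit(f,out,x0):
    im=cv2.imread(f'pics/{f}.png');K,T=load(f);i=im.astype(int)
    m=((i[...,2]>120)&(i[...,2]>i[...,0]+80)&(i[...,2]>i[...,1]+50));m[230:]=0;m[:,350:]=0
    S=8
    def hull(p):
        c,s=np.cos(p[2]),np.sin(p[2]);k=np.array([p[0],p[1]])
        pts=[proj(K,T,(k[0]+c*a-s*b,k[1]+s*a+c*b,z)) for a in(-.018,.018) for b in(-.007,.007) for z in(.073,.099)]
        return cv2.convexHull((np.array(pts)).astype(np.float32))
    mb=cv2.resize(m.astype(np.float32),None,fx=4,fy=4)
    def cost(p):
        h=np.zeros(mb.shape,np.float32);cv2.fillConvexPoly(h,np.round((hull(p)*4+1.5)*16).astype(np.int32),1.,shift=4);return np.abs(h-mb).sum()/16
    r=min((minimize(cost,x0,method='Nelder-Mead',options=dict(initial_simplex=np.array(x0)+np.array([[0,0,0],[d,0,0],[0,d,0],[0,0,.2*e]]))) for d in(.01,-.006) for e in(1,-1)),key=lambda r:r.fun)
    p=r.x;print('knob',p.round(4),'yaw deg',np.degrees(p[2]).round(1),'cost',r.fun,'mask',m.sum())
    v=cv2.resize(im[20:235,150:350],None,fx=2.7,fy=2.7,interpolation=cv2.INTER_CUBIC)
    q=lambda a:np.round((np.array(a).reshape(-1,2)+.5-[150,20])*2.7).astype(np.int32)
    cv2.polylines(v,[q(hull(p))],True,(0,255,0),1)
    c=p[:2]+.105*np.array([np.cos(p[2]),np.sin(p[2])]);print('cup',c.round(4))
    for rr,z in((.0265,.09),(.023,.09),(.018,.078)):
        cv2.polylines(v,[q([proj(K,T,(c[0]+rr*np.cos(t),c[1]+rr*np.sin(t),z)) for t in np.linspace(0,6.28,60)])],True,(0,0,255),1)
    M=p[:2]+.055*np.array([np.cos(p[2]),np.sin(p[2])]);C,s=np.cos(p[2]),np.sin(p[2])
    cv2.polylines(v,[q([proj(K,T,(M[0]+C*a-s*b,M[1]+s*a+C*b,.065)) for a,b in((-.095,-.065),(.095,-.065),(.095,.065),(-.095,.065))])],True,(255,0,255),1)
    cv2.imwrite(f'pics/{out}.png',v)
if __name__=='__main__': fit('w1','c2',[.466,.163,.2])
E
python3 fit.py
```

```text
knob [0.47   0.166  0.2764] yaw deg 15.8 cost 177.927734375 mask 565
cup [0.571  0.1947]
```

View pics/c2.png

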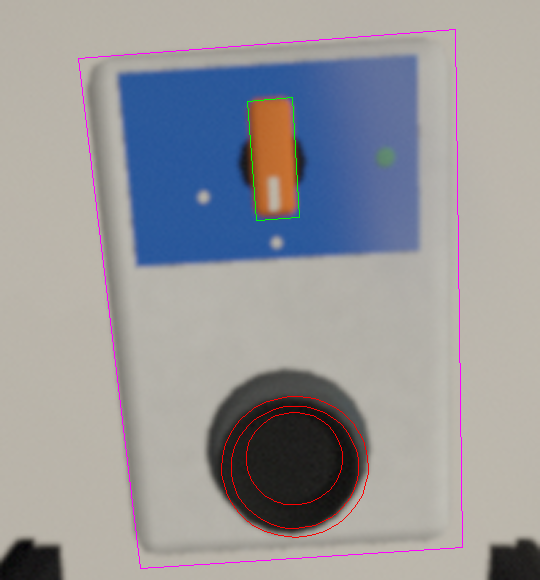

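The overlay matches the knob (green box) and the mixer's edges. The cup may sit about 2 mm to the left of the model, which I'll refine later. Now I go to the knob and keep the fingertips above the hub.

Call:
arm_command(delta_rot=[[0,0,-4],[0,0,-4],[0,0,-4],[0,0,-4],[0,0,-4],[0,0,-4],[0,0,-4],[0,0,-4],[0,0,-4],[0,0,-4],[0,0,-4],[0,0,-4]], delta_pos=[[0.03,0,0],[0.06,0,0],[0.092,0,0],[0.092,0,0.03],[0.092,0,0.06],[0.092,0,0.09],[0.092,0,0.12],[0.092,0,0.135],[0.092,0,0.146],[0.092,0,0.146],[0.092,0,0.146],[0.092,0,0.146]], gripper=[-1,-1,-1,-1,-1,-1,-1,-1,-1,-1,-1,0], grip_force=20)

```text
time: 2.62
position: [0.4707, 0.166, 0.0772]
tool_rot: [-0.139, 0.99, -0.0, 0.001]
ft_force: [-0.0, 0.5, 0.9]
grip_width: 0.0847
grip_force: 0.0
```

Call:
arm_command(delta_rot=[[0,0,0],[0,0,0],[0,0,0],[0,0,0],[0,0,0],[0,0,0],[0,0,0],[0,0,0],[0,0,0],[0,0,0]], delta_pos=[[0,0,0],[0,0,0],[0,0,0],[0,0,0],[0,0,0],[0,0,0],[0,0,0],[0,0,0],[0,0,0],[0,0,0]], gripper=[0,0.5,1,1,1,1,1,1,1,1])

```text
time: 3.45
position: [0.47, 0.1659, 0.0765]
tool_rot: [-0.139, 0.99, -0.0, -0.0]
ft_force: [-0.4, -0.0, 1.0]
grip_width: 0.0214
grip_force: 0.0
```

Call:
arm_command(delta_rot=[[0,0,0],[0,0,0],[0,0,0],[0,0,0],[0,0,0]], delta_pos=[[0,0,0],[0,0,0],[0,0,0],[0,0,0],[0,0,0]], gripper=[1,1,1,1,1])

```text
time: 3.87
position: [0.4701, 0.1654, 0.0765]
tool_rot: [-0.139, 0.99, -0.0, -0.0]
ft_force: [2.0, -4.3, 0.5]
grip_width: 0.0136
grip_force: 20.0
```

Call:
arm_command(delta_rot=[[0,0,7],[0,0,14],[0,0,21],[0,0,28],[0,0,35],[0,0,42],[0,0,49],[0,0,56],[0,0,62],[0,0,68],[0,0,71],[0,0,71]], delta_pos=[[0,0,0],[0,0,0],[0,0,0],[0,0,0],[0,0,0],[0,0,0],[0,0,0],[0,0,0],[0,0,0],[0,0,0],[0,0,0],[0,0,0]], gripper=[1,1,1,1,1,1,1,1,1,1,1,1])

```text
time: 4.87
position: [0.47, 0.1653, 0.0765]
tool_rot: [0.461, 0.887, -0.001, 0.0]
ft_force: [-0.5, -5.4, -0.4]
grip_width: 0.0136
grip_force: 20.0
```

```bash
python3 - <<'E'
from rig import status
o=status.get_obs();print(o['moment'],o['ft_force'],o['position'],o['tool_rot'])
E
```

```text
[-0.86369298 -0.17504075  0.31438727] [-0.45761596 -5.38543635 -0.414523  ] [0.47002182 0.16532388 0.0765495 ] [ 4.60919704e-01  8.87441588e-01 -5.87864839e-04  3.28165918e-04]
```

Call:
arm_command(delta_rot=[[0,0,3],[0,0,3],[0,0,3],[0,0,3]], delta_pos=[[0,0,0],[0,0,0],[0,0,0],[0,0,0]], gripper=[1,1,1,1])

```text
time: 5.2
position: [0.4699, 0.1656, 0.0766]
tool_rot: [0.483, 0.876, -0.0, 0.0]
ft_force: [0.9, -5.6, 0.7]
grip_width: 0.0145
grip_force: 20.0
```

```bash
python3 - <<'E'
from rig import status
o=status.get_obs();print(o['moment'],o['ft_force'],o['position'],o['tool_rot'])
E
```

```text
[-0.9105782  -0.12795975  0.4302551 ] [ 0.89735799 -5.62907199  0.6668852 ] [0.46987963 0.16556015 0.07656092] [ 4.83142866e-01  8.75541412e-01 -4.39539217e-04  1.17240176e-04]
```

Call:
arm_command(delta_rot=[[0,0,0],[0,0,0],[0,0,0],[0,0,0],[0,0,0],[0,0,0],[0,0,0],[0,0,0],[0,0,0],[0,0,0],[0,0,0]], delta_pos=[[0,0,0],[0,0,0],[0,0,0],[0,0,0],[0,0,0],[0,0,0],[0,0,0],[0,0,0],[0,0,0],[0,0,0],[0,0,0]], gripper=[-1,-1,-1,-1,-1,-1,-1,-1,-1,-1,-1])

```text
time: 6.12
position: [0.47, 0.166, 0.0766]
tool_rot: [0.485, 0.875, 0.0, -0.0]
ft_force: [0.9, 1.3, 0.1]
grip_width: 0.0797
grip_force: 0.0
```

Call:
arm_command(delta_rot=[[0,0,0],[0,0,0],[0,0,0],[0,0,7],[0,0,14],[0,0,21],[0,0,28],[0,0,32],[0,0,32]], delta_pos=[[0,0,-0.03],[0,0,-0.07],[0,0,-0.11],[0,0,-0.15],[0,0,-0.19],[0,0,-0.22],[0,0,-0.22],[0,0,-0.22],[0,0,-0.22]], gripper=[-1,-1,-1,-1,-1,-1,-1,-1,-1])

```text
time: 6.87
position: [0.47, 0.166, 0.2974]
tool_rot: [0.707, 0.707, 0.001, 0.0]
ft_force: [-0.2, 0.4, 0.2]
grip_width: 0.0876
grip_force: 0.0
```

```bash
python3 - <<'E'
from h import *
for n,(a,b,c,d) in(('side',(160,190,220,250)),('scene',(195,215,205,235))):
    p,K,T=snap(n,n+'1');q=cv2.imread(f'pics/{n}0.png')
    f=lambda i:(lambda i:((i[...,2]>150)&(i[...,1]<140)&(i[...,0]<90)))(i[a:b,c:d].astype(int))
    print(n,f(p).sum(),f(q).sum(),(f(p)^f(q)).sum())
D=load('side0')
for px in[(332,238),(345,250),(380,240),(360,250)]:print(onz(*D,px,0).round(3))
# plane x=.65 height of tops (360,152),(375,155)
K,T=D
for px in[(360,150),(375,155)]:
    d=T[:3,:3]@np.array([(px[0]-K[2])/K[0],(px[1]-K[3])/K[1],1.])
    for x in(.6,.65,.7): print(x,(T[:3,3]+d*(x-T[0,3])/d[0]).round(3))
print(status.get_obs()['position'],status.get_obs()['tool_rot'])
E
```

```text
side 76 74 2
scene 80 77 3
[ 0.61 -0.19  0.  ]
[ 0.605 -0.256  0.   ]
[ 0.727 -0.258  0.   ]
[ 0.642 -0.274  0.   ]
0.6 [ 0.6   -0.272  0.297]
0.65 [ 0.65  -0.215  0.269]
0.7 [ 0.7   -0.158  0.241]
0.6 [ 0.6   -0.325  0.303]
0.65 [ 0.65  -0.272  0.276]
0.7 [ 0.7   -0.219  0.248]
[0.46951491 0.16586145 0.29629752] [ 7.06413392e-01  7.07799378e-01 -2.90007542e-04 -2.73819956e-04]
```

The knob is back at rest: its pixels are nearly unchanged from the first pictures. I move to above the vial row.

Call:
arm_command(delta_rot=[[0,0,0],[0,0,0],[0,0,0],[0,0,0],[0,0,0],[0,0,0],[0,0,0],[0,0,0],[0,0,0],[0,0,0],[0,0,0],[0,0,0]], delta_pos=[[-0.04,-0.01,0],[-0.08,-0.018,0],[-0.12,-0.018,0],[-0.16,-0.018,0],[-0.2,-0.018,0],[-0.24,-0.018,0],[-0.28,-0.018,0],[-0.32,-0.018,0],[-0.36,-0.018,0],[-0.4,-0.018,0],[-0.44,-0.018,0],[-0.48,-0.018,0]], gripper=[-1,-1,-1,-1,-1,-1,-1,-1,-1,-1,-1,-1])

```text
time: 7.97
position: [0.4513, -0.3159, 0.2957]
tool_rot: [0.707, 0.708, 0.0, -0.001]
ft_force: [1.4, 0.1, -0.0]
grip_width: 0.0867
grip_force: 0.0
```

Call:
arm_command(delta_rot=[[0,0,0],[0,0,0],[0,0,0],[0,0,0],[0,0,0]], delta_pos=[[-0.035,0,0.02],[-0.07,0,0.04],[-0.096,0,0.07],[-0.096,0,0.08],[-0.096,0,0.08]], gripper=[-1,-1,-1,-1,-1])

```text
time: 8.38
position: [0.4497, -0.4091, 0.2117]
tool_rot: [0.708, 0.707, 0.001, -0.005]
ft_force: [-0.2, 1.2, -0.1]
grip_width: 0.087
grip_force: 0.0
```

```bash
python3 - <<'E'
from h import *
p,K,T=snap('wrist','w2');o=status.get_obs();print(o['time'],o['position'],o['q'][0],o['q'][5],T.round(3).tolist())
E
```

```text
8.4333 [ 0.45072518 -0.40866496  0.21396563] -0.9202473045762343 -0.9203705549555615 [[1.0, 0.0, -0.007, 0.451], [-0.001, -0.965, -0.261, -0.337], [-0.007, 0.261, -0.965, 0.376], [0.0, 0.0, 0.0, 1.0]]
```

View pics/w2.png

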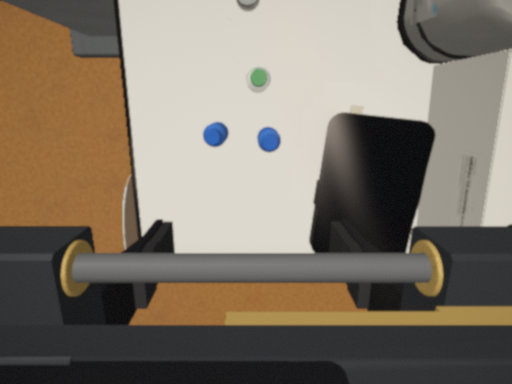

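The wrist picture shows the green cap at (259,77), blue caps at (215,133) and (268,139) and the grey vial at (247,2). I measure again now that the arm has settled.

```bash
python3 - <<'E'
from h import *
p,K,T=snap('wrist','w3');p=p.astype(int);m=(p[...,1]>p[...,2]+30)&(p[...,1]>p[...,0]+20);m[140:]=0
a=np.argwhere(m)[:,::-1];print(len(a),a.min(0),a.max(0),a.mean(0));c=a.mean(0)
for z in(.047,.052,.056):print(z,onz(K,T,c,z).round(4))
for px in((215,131),(268,138)):print('blue',onz(K,T,px,.05).round(3))
D=load('side0');q=cv2.imread('pics/side0.png').astype(int);m=(q[...,1]>q[...,2]+30)&(q[...,1]>q[...,0]+20);m[:252]=0;m[264:]=0;m[:,:304]=0;m[:,322:]=0
a=np.argwhere(m)[:,::-1];print(len(a),a.mean(0),onz(*D,a.mean(0),.0515).round(4))
print(status.get_obs()['position'],status.get_obs()['tool_rot'],T.round(3)[:3,3])
E
```

```text
208 [250  69] [264  85] [256.92307692  77.08173077]
0.047 [ 0.455  -0.3118  0.047 ]
0.052 [ 0.455  -0.3122  0.052 ]
0.056 [ 0.4549 -0.3125  0.056 ]
blue [ 0.412 -0.364  0.05 ]
blue [ 0.467 -0.371  0.05 ]
32 [312.5 258.5] [ 0.4549 -0.3144  0.0515]
[ 0.451675   -0.4088324   0.21577557] [ 7.06783364e-01  7.07428334e-01  4.42540517e-04 -1.49440053e-03] [ 0.451 -0.336  0.378]
```

Call:
arm_command(delta_rot=[[0,0,0],[0,0,0],[0,0,0],[0,0,0],[0,0,0],[0,0,0],[0,0,0],[0,0,0],[0,0,0],[0,0,0],[0,0,0],[0,0,0]], delta_pos=[[0.035,0.003,0],[0.07,0.003,0],[0.0975,0.003,0],[0.0975,0.003,0],[0.0975,0.003,0.04],[0.0975,0.003,0.075],[0.0975,0.003,0.11],[0.0975,0.003,0.14],[0.0975,0.003,0.165],[0.0975,0.003,0.185],[0.0975,0.003,0.196],[0.0975,0.003,0.196]], gripper=[-1,-1,-1,-1,-1,-1,-1,-1,-1,-1,-1,-1])

```text
time: 9.48
position: [0.4549, -0.3117, 0.0197]
tool_rot: [0.707, 0.708, 0.0, -0.001]
ft_force: [0.4, 0.9, 0.7]
grip_width: 0.0868
grip_force: 0.0
```

Call:
arm_command(delta_rot=[[0,0,0],[0,0,0],[0,0,0],[0,0,0],[0,0,0],[0,0,0],[0,0,0],[0,0,0],[0,0,0],[0,0,0],[0,0,0],[0,0,0]], delta_pos=[[0,0,0],[0,0,0],[0,0,0],[0,0,0],[0,0,0],[0,0,0],[0,0,0],[0,0,0],[0,0,0],[0,0,0],[0,0,0],[0,0,0]], gripper=[-1,0,0.3,0.6,1,1,1,1,1,1,1,1], grip_force=25)

```text
time: 10.48
position: [0.455, -0.3126, 0.0205]
tool_rot: [0.707, 0.707, 0.0, -0.0]
ft_force: [-0.3, -0.0, -0.4]
grip_width: 0.0239
grip_force: 25.0
```

Call:
arm_command(delta_rot=[[0,0,0],[0,0,0],[0,0,0],[0,0,0],[0,0,0],[0,0,0],[0,0,0],[0,0,0],[0,0,0],[0,0,0],[0,0,0],[0,0,0]], delta_pos=[[0,0,-0.01],[0,0,-0.03],[0,0,-0.06],[0,0,-0.09],[0,0,-0.125],[0,0,-0.16],[0,0,-0.195],[0,0,-0.23],[0,0,-0.26],[0,0,-0.28],[0.01,0,-0.28],[0.04,0,-0.28]], gripper=[1,1,1,1,1,1,1,1,1,1,1,1])

```text
time: 11.48
position: [0.4558, -0.2755, 0.3022]
tool_rot: [0.708, 0.706, -0.0, 0.003]
ft_force: [0.0, -0.4, -1.0]
grip_width: 0.0243
grip_force: 25.0
```

Call:
arm_command(delta_rot=[[0,0,0],[0,0,0],[0,0,0],[0,0,0],[0,0,0],[0,0,0],[0,0,0],[0,0,0],[0,0,0],[0,0,0],[0,0,0],[0,0,0]], delta_pos=[[0.03,0,0],[0.06,0,0],[0.09,0,0],[0.125,0,0],[0.16,0,0],[0.195,0,0],[0.23,0,0],[0.265,0,0],[0.3,0,0],[0.335,0,0],[0.36,0,0],[0.3725,0,0]], gripper=[1,1,1,1,1,1,1,1,1,1,1,1])

```text
time: 12.48
position: [0.4527, 0.1033, 0.2996]
tool_rot: [0.706, 0.708, -0.001, -0.002]
ft_force: [-0.1, 0.1, -0.7]
grip_width: 0.0243
grip_force: 25.0
```

Call:
arm_command(delta_rot=[[0,0,0],[0,0,0],[0,0,0],[0,0,0],[0,0,0],[0,0,0],[0,0,0],[0,0,0]], delta_pos=[[0,0.03,0],[0,0.06,0.02],[0,0.09,0.045],[0,0.11,0.07],[0,0.116,0.09],[0,0.116,0.1],[0,0.116,0.1],[0,0.116,0.1]], gripper=[1,1,1,1,1,1,1,1])

```text
time: 13.15
position: [0.5692, 0.1002, 0.2]
tool_rot: [0.707, 0.707, -0.001, -0.001]
ft_force: [-0.3, -0.8, 0.4]
grip_width: 0.0242
grip_force: 25.0
```

```bash
python3 - <<'E'
from h import *
p,K,T=snap('wrist','w4');o=status.get_obs();print(o['position'],o['tool_rot'],o['grip_width'])
for p in((.571,.1947),(.5715,.193)):print(proj(K,T,(*p,.09)))
v=cv2.resize(p0:=cv2.imread('pics/w4.png')[40:300,100:420],None,fx=2,fy=2,interpolation=cv2.INTER_CUBIC);cv2.imwrite('pics/c4.png',v)
E
```

```text
[0.57012491 0.10017371 0.20112313] [ 7.07016792e-01  7.07196737e-01 -8.04589085e-05 -1.57202567e-04] 0.02443271564231497
[254.65233763  73.91878915]
[255.25850311  76.1265639 ]
```

View pics/c4.png

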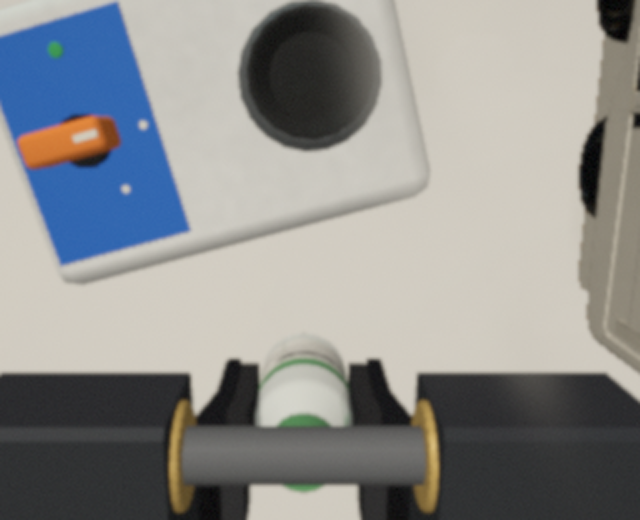

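The crop shows the gripped vial hanging upright at (303,400), with the cup outline centred near (310,75) and the knob at rest. I overlay the model on this view to settle the cup's centre.

```bash
python3 - <<'E'
from h import *
import fit
fit.fit('w4','c5',[.470,.166,.27])
im=cv2.imread('pics/w4.png');K,T=load('w4')
v=cv2.resize(im[30:125,205:305],None,fx=5.5,fy=5.5,interpolation=cv2.INTER_CUBIC);v=cv2.convertScaleAbs(v,alpha=1.5,beta=10)
c=(.571,.1945)
for rr,z,col in((.0265,.09,(0,0,255)),(.023,.09,(0,255,255)),(.018,.078,(0,255,0)),(.0265,.071,(255,0,0))):
    q=np.array([proj(K,T,(c[0]+rr*np.cos(t),c[1]+rr*np.sin(t),z)) for t in np.linspace(0,6.28,60)])
    cv2.polylines(v,[np.round((q+.5-[205,30])*5.5).astype(np.int32)],True,col,1)
cv2.imwrite('pics/c6.png',v)
E
```

```text
knob [0.4702 0.1661 0.2108] yaw deg 12.1 cost 263.388671875 mask 729
cup [0.5729 0.1881]
```

View pics/c6.png

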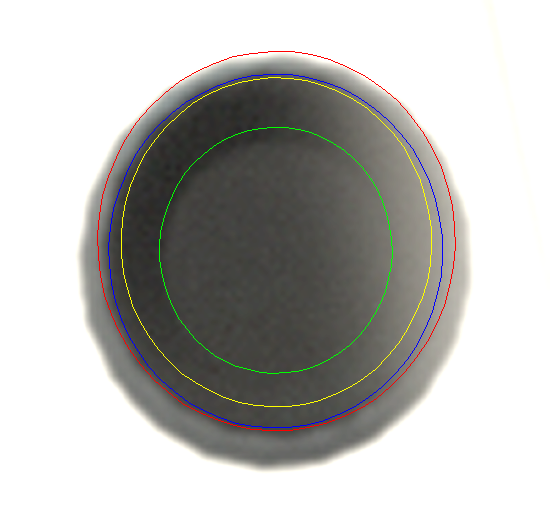

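The cup model at (0.571, 0.194) matches the rim and is concentric with the collar. I go over it and down to just above the floor.

Call:
arm_command(delta_rot=[[0,0,0],[0,0,0],[0,0,0],[0,0,0],[0,0,0],[0,0,0],[0,0,0],[0,0,0],[0,0,0],[0,0,0],[0,0,0],[0,0,0]], delta_pos=[[0.03,0,0],[0.06,0,0],[0.085,0,0],[0.094,0,0],[0.094,0,0],[0.094,0,0.02],[0.094,0,0.045],[0.094,0,0.065],[0.094,0,0.08],[0.094,0,0.09],[0.094,0,0.096],[0.094,0,0.096]], gripper=[1,1,1,1,1,1,1,1,1,1,1,1])

```text
time: 14.2
position: [0.5706, 0.193, 0.104]
tool_rot: [0.707, 0.707, -0.001, -0.0]
ft_force: [-0.2, 0.1, -1.5]
grip_width: 0.024
grip_force: 25.0
```

Call:
arm_command(delta_rot=[[0,0,0],[0,0,0],[0,0,0],[0,0,0],[0,0,0],[0,0,0],[0,0,0],[0,0,0]], delta_pos=[[0,0,0.002],[0,0,0.004],[0,0,0.006],[0,0,0.008],[0,0,0.0095],[0,0,0.011],[0,0,0.011],[0,0,0.011]], gripper=[1,1,1,1,1,1,1,1])

```text
time: 14.87
position: [0.5717, 0.194, 0.0941]
tool_rot: [0.707, 0.707, 0.001, 0.001]
ft_force: [0.4, -0.5, 5.7]
grip_width: 0.0248
grip_force: 25.0
```

```bash
python3 - <<'E'
from h import *
o=status.get_obs();print(o['position'],o['tool_rot'],o['ft_force'],o['grip_width'],o['moment'])
E
```

```text
[0.57167376 0.19398042 0.09414055] [7.07081733e-01 7.07131341e-01 6.37539941e-04 5.31189114e-04] [ 0.42719022 -0.50664749  5.68556934] 0.0247627504580922 [-0.06058359 -0.05107439 -0.01129261]
```

Contact force and height agree (about 4.5 mm pressed), so the vial is on the floor. I press 3.5 mm more and hold.

Call:
arm_command(delta_rot=[[0,0,0],[0,0,0],[0,0,0],[0,0,0],[0,0,0],[0,0,0],[0,0,0],[0,0,0],[0,0,0],[0,0,0],[0,0,0],[0,0,0]], delta_pos=[[0,0,0.001],[0,0,0.002],[0,0,0.003],[0,0,0.0035],[0,0,0.0035],[0,0,0.0035],[0,0,0.0035],[0,0,0.0035],[0,0,0.0035],[0,0,0.0035],[0,0,0.0035],[0,0,0.0035]], gripper=[1,1,1,1,1,1,1,1,1,1,1,1])

```text
time: 15.87
position: [0.5717, 0.194, 0.0914]
tool_rot: [0.707, 0.707, 0.001, 0.001]
ft_force: [-0.2, -1.7, 9.8]
grip_width: 0.0241
grip_force: 25.0
```

Call:
arm_command(delta_rot=[[0,0,0],[0,0,0],[0,0,0],[0,0,0],[0,0,0],[0,0,0],[0,0,0],[0,0,0]], delta_pos=[[0,0,0],[0,0,0],[0,0,0],[0,0,0],[0,0,0],[0,0,0],[0,0,0],[0,0,0]], gripper=[1,1,1,1,1,1,1,1])

```text
time: 16.53
position: [0.5717, 0.194, 0.0914]
tool_rot: [0.707, 0.707, 0.001, 0.001]
ft_force: [-0.7, 0.1, 8.8]
grip_width: 0.0242
grip_force: 25.0
```

```bash
python3 - <<'E'
from h import *
p,K,T=snap('side','s2');q,_,_=snap('scene','s3')
a=cv2.resize(p[100:200,190:310],(480,400),interpolation=cv2.INTER_CUBIC);b=cv2.resize(q[160:240,160:256],(300,250),interpolation=cv2.INTER_CUBIC)
v=np.zeros((400,780,3),np.uint8);v[:,:480]=a;v[:250,480:]=b;cv2.imwrite('pics/c7.png',v)
o=status.get_obs();print(o['time'],o['position'],o['ft_force'],o['grip_width'])
E
```

```text
16.6333 [0.5717293  0.19401436 0.09137993] [-0.71720095  0.41511047  9.70420628] 0.024516585480797225
```

View pics/c7.png

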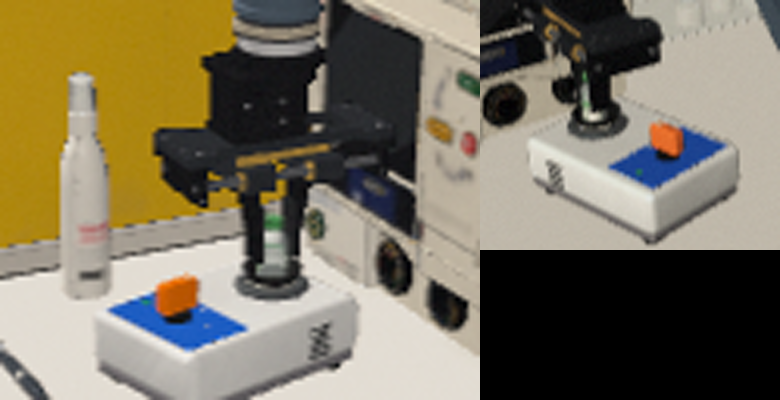

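The picture shows the vial upright in the cup between the fingers, with the knob at rest. The force of 9–10 N is higher than the 7 N expected, so I average several readings and back off a little to compare.

```bash
cat > av.py <<'E'
from h import *
f=[];z=[];m=[]
for i in range(10):
    viewer.camera('wrist');o=status.get_obs();f.append(o['ft_force']);z.append(o['position']);m.append(o['moment'])
print(o['time'],np.mean(f,0).round(2),np.std(f,0).round(2),np.mean(z,0).round(4),np.mean(m,0).round(3))
E
python3 av.py
```

```text
17.1333 [-0.86 -0.72  9.46] [0.31 0.21 0.46] [0.5717 0.194  0.0914] [-0.099  0.227  0.007]
```

Call:
arm_command(delta_rot=[[0,0,0],[0,0,0],[0,0,0],[0,0,0]], delta_pos=[[0,0,-0.0005],[0,0,-0.001],[0,0,-0.001],[0,0,-0.001]], gripper=[1,1,1,1])

```text
time: 17.47
position: [0.5717, 0.194, 0.0918]
tool_rot: [0.707, 0.707, 0.001, 0.001]
ft_force: [0.1, 0.1, 5.8]
grip_width: 0.0242
grip_force: 25.0
```

```bash
python3 av.py; python3 - <<'E'
from h import *
im=snap('wrist','w5')[0];K,T=load('w5');o=status.get_obs()
# green cap+band rows vs w4 (rigid in the tool if no slip)
for f in('w4','w5'):
    p=cv2.imread(f'pics/{f}.png').astype(int);m=(p[...,1]>p[...,2]+25)&(p[...,1]>p[...,0]+15);m[:200]=0;m[:,:210]=0;m[:,300:]=0
    a=np.argwhere(m);print(f,len(a),[(r,(a[:,0]==r).sum()) for r in range(a[:,0].min(),a[:,0].max()+1)])
E
```

```text
17.9667 [-0.02 -0.15  5.74] [0.5  0.36 0.38] [0.5717 0.194  0.0918] [-0.06   0.022  0.016]
w4 188 [(220, np.int64(12)), (221, np.int64(19)), (222, np.int64(7)), (223, np.int64(5)), (224, np.int64(3)), (225, np.int64(1)), (226, np.int64(0)), (227, np.int64(0)), (228, np.int64(0)), (229, np.int64(0)), (230, np.int64(0)), (231, np.int64(0)), (232, np.int64(0)), (233, np.int64(0)), (234, np.int64(0)), (235, np.int64(0)), (236, np.int64(0)), (237, np.int64(0)), (238, np.int64(0)), (239, np.int64(0)), (240, np.int64(0)), (241, np.int64(0)), (242, np.int64(0)), (243, np.int64(0)), (244, np.int64(0)), (245, np.int64(0)), (246, np.int64(0)), (247, np.int64(1)), (248, np.int64(13)), (249, np.int64(17)), (250, np.int64(21)), (251, np.int64(22)), (252, np.int64(23)), (253, np.int64(0)), (254, np.int64(0)), (255, np.int64(0)), (256, np.int64(0)), (257, np.int64(0)), (258, np.int64(0)), (259, np.int64(0)), (260, np.int64(0)), (261, np.int64(0)), (262, np.int64(0)), (263, np.int64(0)), (264, np.int64(0)), (265, np.int64(0)), (266, np.int64(0)), (267, np.int64(0)), (268, np.int64(0)), (269, np.int64
[... 967 characters left out ...]
, np.int64(23)), (252, np.int64(23)), (253, np.int64(0)), (254, np.int64(0)), (255, np.int64(0)), (256, np.int64(0)), (257, np.int64(0)), (258, np.int64(0)), (259, np.int64(0)), (260, np.int64(0)), (261, np.int64(0)), (262, np.int64(0)), (263, np.int64(0)), (264, np.int64(0)), (265, np.int64(0)), (266, np.int64(0)), (267, np.int64(0)), (268, np.int64(0)), (269, np.int64(0)), (270, np.int64(0)), (271, np.int64(0)), (272, np.int64(0)), (273, np.int64(0)), (274, np.int64(0)), (275, np.int64(0)), (276, np.int64(0)), (277, np.int64(0)), (278, np.int64(0)), (279, np.int64(0)), (280, np.int64(0)), (281, np.int64(0)), (282, np.int64(15)), (283, np.int64(15)), (284, np.int64(12)), (285, np.int64(5))]
```

The vial hasn't slipped in the grip: its band and cap are on the same wrist-image rows as before. The extra force came from friction. The cup is about 6.7 mm down, so I hand in.

```bash
python3 -c "
from rig import robot;print(robot.hand_in())"
```

```text
the job is handed in; nothing more can be done
None
```

I turned the knob to its stop and it sprang back. The green-capped vial stands gripped in the cup, holding it about 6.7 mm down (estimated from tool height), and the job is handed in; the hand-in returned no verdict.

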